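# Clip the nail file and hold it over the soaking jar

## Task

Take the steel spring clip off the upright edge of the soap rack, let it close on the top of the nail file that stands in the aluminium box, and lift the file out by the clip without touching the file with the fingers. Carry it over the other things and finish while holding the clip, the file hanging upright and still about a centimetre above the slot in the jar's cover, centred on the slot, its broad side in line with the slot's length, touching nothing. Do not disturb the jar, its lid, the duck, the massager or the soap.

Things in the scene. Friction and masses are not known exactly. Their poses are not given: they have to be found in the camera images.
- clip: Stainless spring clip, 28 mm wide (x), 70 mm tall, 65 g, jaws down on the soap rack's upright plate. Origin: mid-width at the jaw tip, on the fixed half's inner gripping face; z up, y from the fixed half to the sprung half. Fixed half: flat plate, y -4 to 0, z 0 to 70 mm, with a ledge (z 16 to 20, y 0 to 6 mm) that rests on top of what is clipped. Sprung half pivots at y 10, z 34 mm.
- clip_tails (a point): On the clip at x 0, y 13.5, z 63 mm of its frame: midway between the outsides of its two tails, which then measure 35 mm across along y: the flat plate on one side, on the other the sprung tail's end roll (20 mm wide, 4 mm radius, centred at y 27, z 64 mm). Squeezing the tails along y opens the jaws.
- clip_cheeks (a point): On the clip at x 0, y 7, z 41 mm of its frame: between its two flat side cheeks (outer faces at x -14 and 14 mm, y -2 to 18, z 24 to 46 mm). Fingers closing along x on the cheeks hold the clip across its width without opening it.
- clip_jaw (a joint): Sprung half's angle: 0 with jaws closed on a 5 mm thing (rack plate or file), to -0.16 if empty, 0.45 squeezed fully open: the tails then measure 20 mm over the outside (roll at z 68 mm), the jaws gape 20 mm at the tip, 14 mm near the ledge. Squeezing takes 8 to 13 N; the closed jaws press with about 9 N.
- rack: Fixed stainless soap rack, wire deck 130 x 86 mm, deck top 22 mm high. Origin under its centre on the surface. On its -y side an upright plate 80 mm long (x), 5 mm thick, stands from 12 to 70 mm height with its mid-plane at y = -45.5 mm; the clip sits somewhere along its top edge.
- rack_edge (a point): Middle of the top edge of the rack's upright plate (70 mm above the surface).
- soap: White bar of soap, 78 x 50 x 26 mm, lying loose on the rack's deck. Origin: centre of its underside.
- filebox: Fixed aluminium nail file box, 80 x 40 mm (84 x 44 at the foot), 40 mm tall. Origin under its centre on the surface. A slot 26 x 7 mm, 34 mm deep, long side along x, is open at its top centre.
- file: White ceramic nail file, a flat bar 24 mm wide (x), 5 mm thick (y), 100 mm long (z), about 35 g, standing in the box's slot with its foot 6 mm above the surface, so 66 mm stick out and its top is 106 mm high. Origin: centre of its lower end; z up along the file.
- jar: Clear glass jar, 82 mm diameter, 90 mm tall with its flat steel cover, about 0.7 kg, loose. Origin under its centre on the surface; x along the slot in the cover.
- jar_slot (a point): Centre of the slot in the jar's cover, at the cover's upper face (90 mm above the surface); the slot measures 46 mm along x and about 19 mm along y.
- jar_lid: The jar's outer steel lid with a turning knob, 80 mm diameter, 42 mm tall, lying loose on the surface. Origin under its centre.
- duck: Yellow plastic duck, 68 mm diameter, 74 mm tall, loose. Origin under its centre.
- massager: Black hard-silicone scalp massager, 70 mm diameter, 58 mm tall with its grip knob, loose on its bristles. Origin under its centre.
Mind the look-alikes: they are no part of the job. There is more than one size of the file; the job needs the larger.

How it is judged (in metres and radians):
On the way, in this order (a step that is already met when the one before it is completed fails the run):
1. the clip is clear of the rack (z of clip in the frame of rack_edge above 0.02 m and contact force between clip and rack below 0.1 N), for 0.1 s.
2. the clip's jaws have closed on the top of the file while it still stands in the box (contact force between clip and file above 4 N and z of clip in the frame of file above 0.078 m and horizontal distance between file and filebox below 0.006 m and height (world z) of file below 0.02 m), for 0.2 s.
3. the clip has lifted the file out of the box (height (world z) of file above 0.06 m and contact force between clip and file above 4 N and contact force between the fingers and file below 0.1 N), for 0.1 s.
At the end, for the whole second after the job is handed in: The fingers hold the clip, its jaws grip the file: foot 3 to 22 mm above the jar's cover, within 8 mm of the slot's centre, broad side within 0.2 rad of the slot, upright within 0.12 rad, under 20 mm/s; arm and fingers off the file, nothing touches the jar, jar upright, moved under 10 mm (z of file in the frame of jar_slot between 0.003 and 0.022 m and horizontal distance between file and jar_slot below 0.008 m and angle between the x axis of file and the x axis of jar, either way round below 0.2 rad and angle between file's own z axis and vertical below 0.12 rad and linear speed of file below 0.02 m/s and contact force between clip and file above 4 N and contact force between the fingers and clip above 2 N and contact force between the arm and file below 0.1 N and contact force between each of file, clip and jar below 0.05 N and angle between jar's own z axis and vertical below 0.05 rad and distance of jar from where it was at the start of the episode below 0.01 m); the arm keeps its last pose, push and grip.
It fails at once if the robot's fingers press the file (contact force between the fingers and file above 1 N).
It fails at once if the jar is knocked (distance of jar from where it was at the start of the episode above 0.012 m or angle between jar's own z axis and vertical above 0.15 rad).
It fails at once if the duck, massager, soap or jar lid is disturbed (distance of any of duck, massager, soap, jar_lid from where it was at the start of the episode above 0.02 m).
It fails at once if the file is dropped or laid down (angle between file's own z axis and vertical above 0.6 rad).
It also fails if it takes over 58 s, if anything falls off the work surface, if the arm or the gripper's body presses on something with over 40 N, if the wrist force passes 120 N, or if a joint passes its speed limit or range.

## Robot

A 6-joint arm with a two-finger parallel gripper is mounted at the origin on the work surface. World frame = base frame: x ahead of the robot, y to its left, z up, the work surface at z = 0. Lengths are in mm, angles in rad, forces in N, time in s.
With the tool pointing down it reaches from about 375 to 975 mm from the base axis. Payload 3.8 kg.
Tool frame: the origin (TCP) lies on the centre line of the jaws, within the pads' length; the fingertips stand 25 mm ahead of it and the grasp point (between the pads) lies 6 mm ahead of it (ctrl.tips_ahead is the distance from the TCP to the fingertips, in mm); z points along the fingers, y is the line along which they close (so a half turn about z gives the same grasp; the last joint's range is limited). The gripper opens to 85 mm and grips with 20 to 120 N. Pads are 22 mm wide; open, the fingers measure 114 mm over their backs; the gripper's body (76 mm by 85 mm) begins 54 mm behind the grasp point. The pads swing forward as they close: fully open they stand 13 mm farther back than shut.
Start: joints at [1.13, 0.264, 1.604, -0, 1.274, -0.037], TCP at [265.215, 620.709, 256.28] pointing down, gripper open.
Joint ranges: [-2.63, 2.63], [-0.94, 2.18], [0.31, 2.57], [-1.31, 4.45], [0, 2.66], [-2.55, 2.55]. Speed limits (rad/s): [2.57, 2.57, 3.14, 3.14, 3.14, 3.14].

## Interface

Orientations are given as a rotation vector (axis times angle).
In Python, from cell import ctrl gives the robot as it stands.
- The arm moves only by the tool carry_out, never from a script. Its argument "deltas" is a list that holds one entry, the list of rows, each a list of 4 numbers: the shift along the world's x, y, z in mm, then the turn about the world's z in rad. In form: [[[tx, ty, tz, turn], ...]]. A call has 1 to 8 rows; each row shifts and turns the commanded pose from where the row before left it; what a row does not reach is not made up. A row lasts 1/10 s, in which the tool goes at most 50 mm and 8.59 degrees, less where a joint would pass 70% of its speed; a pose out of reach is approached as far as the arm can. A call is refused whole if a number of a shift passes 50 or a number of a turn 0.15, either way. A call with a gripper value outside its range is refused whole. "hand" is the opening, from 0 (shut) to 1 (fully open), set as the call begins (left out, the last holds). The fingers move at their own pace and stop on an object; "force" is the grip in N (left out, the last holds). Time passes only in rows, so rows that do not move let the fingers close. It gives the time, the measured TCP pose, the force, the opening and the grip force at its end, in the units of the state.
- ctrl.sense(): the state, without advancing time (a new reading comes with each control period).
- ctrl.snapshot(name): name is "scene" or "side" or "wrist"; returns a dict with "color" (384x512x3 uint8, red, green, blue), "z_map" (384x512 float32, mm along the optical axis (not along the pixel's ray), 0 where there is no reading), "intrinsics" (3x3 intrinsics, pixels), "cam_to_world" (4x4, takes a point from camera to world coordinates); the wrist camera has in their place "tool_from_camera" (4x4, takes a point from camera to tool coordinates, whose origin is the TCP and whose axes are the flange's). Camera axes: x right, y up, looking along -z (the intrinsics and any distortion apply to the point x, -y, -z); pixel columns grow to the right and rows downward; lengths in mm; the calibration is good to about 2 mm. The wrist camera is an equidistant fisheye: a pixel r from the principal point sees the ray r / f radians off the axis. A picture is of the moment at which its call begins: read the wrist's pose just before it.
- ctrl.hand_in(): hands the job in; it is judged then, once.
Trained networks look in a picture, given as the dict that the camera call returned (one of the last four; its "shot" number tells which), for a name from the list of things; names that differ only in an ending like _2 or _b are one class to them, and where a whole thing is asked for, a point or a joint stands for the part that bears it (a point fixed in the world has none). Each returns a list of dicts, best first, with "score" (0 to 1); they miss things now and then, are a little off and sometimes report something else, mostly with a low value. They report only what shows in the picture. A call takes as long as a camera call. They do not tell look-alikes from the thing itself.
- ctrl.masks_of(picture, target): "pixels" (384x512 bool, what is visible of it) and "extent" ([left, top, right, bottom] in pixels, round what is visible of it).
The state is a dict: "time": time; "qpos": joint angles; "qvel": joint speeds; "joint_efforts": joint torques, N m; "tcp_pos": TCP position; "tool_rot": TCP orientation; "contact_force": force on the tool from outside, world axes, zero at the start; "wrist_torque": the same for the moment, N m; "width": finger opening in mm; "grip_force": force on a finger pad.
Only numpy, scipy, OpenCV 4.12 (cv2) and the standard library are available. Lean on these libraries where they do the work, as an engineer would, in place of code of your own. Each camera call takes 0.05 s, during which the arm holds its last target. There are 200 camera calls.

## Working session

There is one attempt and no reset: what is moved stays moved. The work goes in short steps, Python scripts to look and compute and a tool call to move; the robot and the scene stay as the last step left them, time stands still between calls to the robot, and variables do not carry over. Pictures are saved under pics/ and viewed, at most 11 in all, crops included, and the job is handed in when it is done.

Besides the shell and the picture viewer there is one more tool, called after ">>>" in YAML: its name, and indented under it one key for each argument. carry_out: Moves the arm, as the interface text tells. Its arguments: {"type":"object","properties":{"deltas":{"type":"array","items":{"type":"array","items":{"type":"array","items":{"type":"number"}}}},"hand":{"type":"number"},"force":{"type":"number"}},"required":["deltas"]}

```bash
mkdir -p pics; ls; cat > h.py <<'E'
import numpy as np, cv2
from cell import ctrl
def pts(p):
    z=p['z_map'];K=np.array(p['intrinsics']);v,u=np.mgrid[:z.shape[0],:z.shape[1]]
    c=np.stack([(u-K[0,2])/K[0,0]*z,-(v-K[1,2])/K[1,1]*z,-z,np.ones_like(z)],-1)
    w=(c@np.array(p['cam_to_world']).T)[...,:3]; w[z==0]=np.nan
    return w
def save(n,im): cv2.imwrite('pics/'+n,im[...,::-1])
E
python3 - <<'E'
from h import *
s=ctrl.sense();print({k:np.round(v,3) for k,v in s.items()}, ctrl.tips_ahead)
ims=[]
for c in ['scene','side']:
    p=ctrl.snapshot(c);w=pts(p);ims.append(p['color']);np.savez(c+'.npz',w=w,color=p['color'],K=p['intrinsics'],T=p['cam_to_world'])
    for t in ['clip','rack','soap','filebox','file','jar','jar_lid','duck','massager']:
        for m in ctrl.masks_of(p,t)[:3]:
            q=w[m['pixels']];q=q[~np.isnan(q[:,0])]
            print(c,t,round(m['score'],2),np.round(m['extent']),len(q),*(np.round([np.percentile(q,5,0),np.median(q,0),np.percentile(q,95,0)]).tolist() if len(q) else []))
save('a.png',cv2.resize(np.vstack(ims),(512*600//768*1,600)) if 0 else ims[0]);save('b.png',ims[1])
E
```

```text
pics
{'time': np.float64(0.0), 'qpos': array([ 1.13 ,  0.265,  1.605,  0.   ,  1.274, -0.037]), 'qvel': array([-0.001, -0.   , -0.001,  0.001, -0.001, -0.   ]), 'joint_efforts': array([-0.0000e+00, -5.1512e+01, -3.6731e+01,  0.0000e+00,  1.3000e-02,
        0.0000e+00]), 'tcp_pos': array([264.933, 620.111, 254.979]), 'tool_rot': array([-6.300e-01, -3.077e+00,  3.000e-03]), 'contact_force': array([0.207, 0.216, 0.106]), 'wrist_torque': array([ 0.005, -0.042,  0.008]), 'grip_force': np.float64(0.0), 'width': np.float64(85.617)} 25.0
scene clip 0.73 [300. 212. 321. 238.] 445 [504.0, 149.0, 19.0] [531.0, 179.0, 30.0] [551.0, 200.0, 57.0]
scene clip 0.65 [242. 162. 253. 181.] 165 [565.0, -48.0, 64.0] [577.0, -42.0, 99.0] [590.0, -19.0, 122.0]
scene rack 0.74 [234. 170. 288. 225.] 561 [503.0, -44.0, 10.0] [554.0, -32.0, 21.0] [620.0, 54.0, 66.0]
scene rack 0.54 [168. 174. 194. 198.] 494 [675.0, -219.0, 4.0] [711.0, -182.0, 13.0] [740.0, -155.0, 40.0]
scene rack 0.35 [198. 106. 228. 142.] 807 [464.0, -336.0, 14.0] [504.0, -284.0, 73.0] [532.0, -264.0, 91.0]
scene soap 0.65 [246. 184. 276. 2
[... 2011 characters left out ...]
3.0, -333.0, 8.0] [481.0, -277.0, 64.0] [522.0, -264.0, 91.0]
side jar 0.68 [158. 292. 204. 339.] 1337 [426.0, 289.0, 7.0] [449.0, 313.0, 39.0] [503.0, 327.0, 42.0]
side jar_lid 0.73 [156. 290. 203. 340.] 1454 [425.0, 288.0, 3.0] [449.0, 312.0, 38.0] [504.0, 327.0, 42.0]
side jar_lid 0.57 [237. 159. 267. 181.] 266 [666.0, -220.0, 5.0] [704.0, -182.0, 15.0] [737.0, -151.0, 44.0]
side jar_lid 0.25 [217. 190. 280. 246.] 931 [509.0, -45.0, 1.0] [545.0, -30.0, 22.0] [616.0, 57.0, 67.0]
side duck 0.98 [310. 187. 335. 216.] 578 [433.0, -165.0, 13.0] [451.0, -139.0, 35.0] [479.0, -128.0, 71.0]
side massager 0.82 [193. 242. 227. 283.] 865 [490.0, 154.0, 13.0] [510.0, 183.0, 30.0] [538.0, 204.0, 58.0]
```

```bash
python3 - <<'E'
from h import *
a=np.load('scene.npz')['color'][95:275,150:400];b=np.load('side.npz')['color'][140:350,140:390]
save('c.png',cv2.resize(a,(800,576),interpolation=cv2.INTER_CUBIC));save('d.png',cv2.resize(b,(714,600),interpolation=cv2.INTER_CUBIC))
E
```

```text
(no output)
```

View pics/c.png

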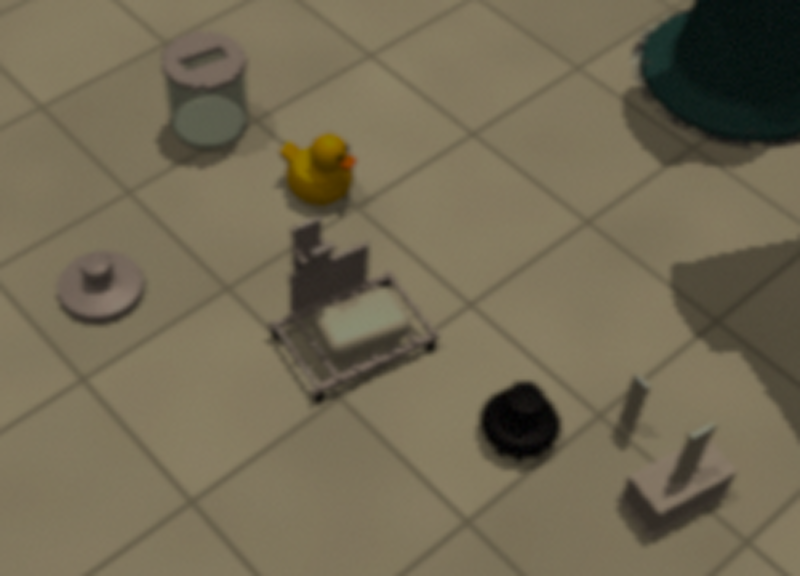

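View pics/d.png

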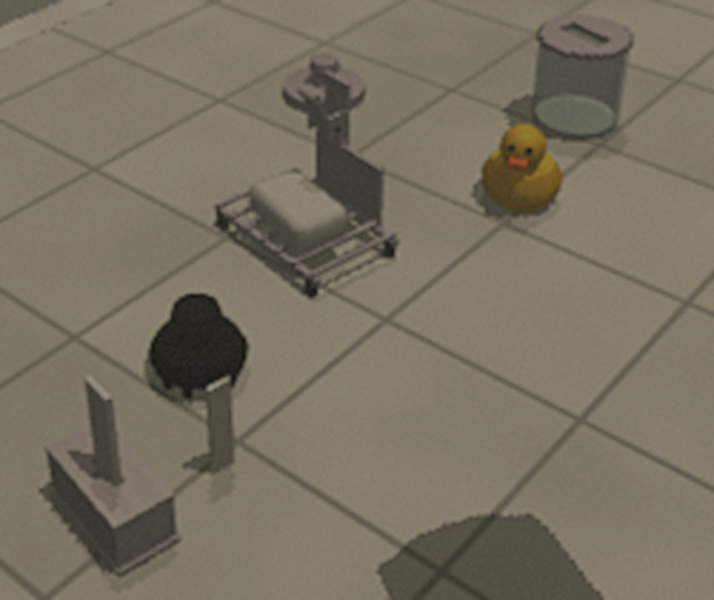

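The scene view shows the clip at the left end of the rack plate (crop 310,240), the large file in the box (crop 690,455) and a shorter loose file at (632,412). The side view shows the same two files, at (103,430) in the box and (220,425) loose. The file in the box is the right one: its top is about 106 mm high, against 71 mm for the other. Next I fit positions and yaws.

```bash
python3 - <<'E'
from h import *
def line(q):
    c=q.mean(0);u,s,v=np.linalg.svd(q-c);d=v[0]*np.sign(v[0,0]);return np.round(c,1),round(float(np.arctan2(d[1],d[0])),3),np.round(s/np.sqrt(len(q)),1)
for c in ['scene','side']:
    w=np.load(c+'.npz')['w'].reshape(-1,3);w=w[~np.isnan(w[:,0])]
    def sel(x0,x1,y0,y1,z0,z1): 
        return w[(w[:,0]>x0)&(w[:,0]<x1)&(w[:,1]>y0)&(w[:,1]<y1)&(w[:,2]>z0)&(w[:,2]<z1)]
    p=sel(480,650,-65,-20,28,66);print(c,'plate',len(p),line(p[:,:2]) ,p[:,0].min(),p[:,0].max())
    p=sel(480,650,-65,0,76,130);print('clip',len(p),line(p[:,:2]),p.min(0),p.max(0))
    p=sel(420,520,255,360,50,104);print('file',len(p),line(p[:,:2]),p.min(0),p.max(0))
    p=sel(410,540,250,370,37,44);print('boxtop',len(p),cv2.minAreaRect(p[:,:2].astype(np.float32)))
    p=sel(440,560,-350,-230,86,94);print('cover',len(p),cv2.minAreaRect(p[:,:2].astype(np.float32)),cv2.minEnclosingCircle(p[:,:2].astype(np.float32)))
    p=sel(510,610,-15,60,45,54);print('soap',len(p),cv2.minAreaRect(p[:,:2].astype(np.float32)))
E
```

```text
scene plate 198 (array([556.2, -36.8]), -0.187, array([23.8,  1.3])) 516.0783010306125 595.562565138877
clip 162 (array([577.3, -38. ]), 1.225, array([10.7,  8.5])) [561.16342349 -49.92617658  76.96745575] [592.09170063 -13.52824893 125.21042577]
file 81 (array([470.3, 302.7]), -0.281, array([7.6, 1.2])) [456.13528603 296.6936716   50.71506156] [481.16529957 306.21006476 103.38438759]
boxtop 326 ((467.8519287109375, 301.8724365234375), (40.53413772583008, 80.7988510131836), 78.94290924072266)
cover 318 ((493.8708190917969, -303.5553283691406), (87.28153228759766, 79.55430603027344), 52.350624084472656) ((494.85205078125, -304.7954406738281), 44.51350784301758)
soap 296 ((563.6207885742188, 17.325042724609375), (48.115760803222656, 73.53441619873047), 73.70207214355469)
side plate 320 (array([551.7, -35.9]), -0.171, array([23.5,  1.4])) 515.0782806564566 593.6631750381413
clip 281 (array([573.4, -36.2]), 1.448, array([10.5,  9.5])) [559.06973947 -51.69202439  77.49093823] [590.64994777 -13.59976547 126.0374714 ]
file 209 (array([464.2, 303.6]), -0.11, array([7.7, 1.1])) [453.78443072 300.58085598  50.5475009 ] [479.43906394 306.57117568 103.97382118]
boxtop 752 ((466.9060363769531, 301.62127685546875), (41.79951095581055, 82.73326110839844), 78.35730743408203)
cover 380 ((492.94903564453125, -305.1197509765625), (84.65331268310547, 85.92877197265625), 3.3825178146362305) ((488.69171142578125, -305.3154296875), 48.074520111083984)
soap 393 ((561.335693359375, 16.156192779541016), (47.86625289916992, 76.22541809082031), 74.8698959350586)
```

>>> carry_out:
  deltas:
    - [[19,-41,0,0.014],[19,-41,0,0.014],[19,-41,0,0.014],[19,-41,0,0.014],[19,-41,0,0.014],[19,-41,0,0.014],[19,-41,0,0.014],[19,-41,0,0.014]]

```text
time: 1.8
tcp_pos: [417.7, 291.1, 256.6]
tool_rot: [0.455, 3.108, 0.001]
contact_force: [0.2, 1.3, -0.6]
width: 85.4
grip_force: 0.0
```

>>> carry_out:
  deltas:
    - [[19,-41,0,0.014],[19,-41,0,0.014],[19,-41,0,0.014],[19,-41,0,0.014],[19,-41,0,0.014],[19,-41,0,0.014],[19,-41,0,0.014],[10,-30,0,0.014]]

```text
time: 2.6
tcp_pos: [561.3, -27.0, 256.6]
tool_rot: [0.283, 3.128, -0.001]
contact_force: [-0.4, 1.3, -0.9]
width: 85.2
grip_force: 0.0
```

>>> carry_out:
  deltas:
    - [[0,0,0,0],[0,0,0,0],[0,0,0,0]]

```text
time: 2.9
tcp_pos: [559.8, -23.4, 256.2]
tool_rot: [-0.281, -3.128, -0.001]
contact_force: [-0.6, 0.9, 0.1]
width: 85.8
grip_force: 0.0
```

```bash
cat >> h.py <<'E'
from scipy.spatial.transform import Rotation as R
def wpts(p,s):
    z=p['z_map'];K=np.array(p['intrinsics']);v,u=np.mgrid[:z.shape[0],:z.shape[1]]
    a=u-K[0,2];b=(v-K[1,2])*K[0,0]/K[1,1];r=np.hypot(a,b)+1e-9;th=r/K[0,0]
    t=np.tan(th);c=np.stack([a/r*t*z,-b/r*t*z,-z,np.ones_like(z)],-1)
    M=np.eye(4);M[:3,:3]=R.from_rotvec(s['tool_rot']).as_matrix();M[:3,3]=s['tcp_pos']
    w=(c@(M@np.array(p['tool_from_camera'])).T)[...,:3];w[(z==0)|(th>1.4)]=np.nan
    return w
def wrist(n):
    s=ctrl.sense();p=ctrl.snapshot('wrist');w=wpts(p,s);np.savez(n+'.npz',w=w,color=p['color'],z=p['z_map']);save(n+'.png',p['color'])
    y=R.from_rotvec(s['tool_rot']).as_matrix()[:,1]
    print(np.round(s['time'],2),np.round(s['tcp_pos'],1),'tool y ang',round(float(np.arctan2(y[1],y[0])),3),'w',round(float(s['width']),1),'q6',round(float(s['qpos'][5]),2))
    return p,w
def rng(w,lo,hi):
    q=w.reshape(-1,3);q=q[~np.isnan(q[:,0])];return q[((q>lo)&(q<hi)).all(1)]
def line(q):
    c=q.mean(0);u,s,v=np.linalg.svd(q-c,full_matrices=False);d=v[0]*np.sign(v[0,0]);return np.round(c,1),round(float(np.arctan2(d[1],d[0])),3),np.round(s/np.sqrt(len(q)),1)
E
python3 - <<'E'
from h import *
p,w=wrist('w1')
print(p['intrinsics'],p['tool_from_camera'])
for z0,z1 in [(30,50),(50,66),(66,74),(100,115),(115,130)]:
    q=rng(w,[480,-70,z0],[660,0 if z0>50 else 70,z1])
    if len(q)>5: print(z0,len(q),line(q[:,:2]),cv2.minAreaRect(q[:,:2].astype(np.float32)),np.median(q[:,2]))
E
```

```text
2.9 [559.8 -23.4 256.2] tool y ang 1.391 w 85.8 q6 -1.48
[[297.31863964   0.         257.20515341]
 [  0.         297.31863964 189.9982968 ]
 [  0.           0.           1.        ]] [[ 2.77566412e-04  9.56552552e-01  2.91559836e-01  7.43213636e+01]
 [ 9.99999922e-01 -1.83485508e-04 -3.50023722e-04 -6.54840749e-01]
 [-2.81319080e-04  2.91559911e-01 -9.56552528e-01 -1.17201230e+02]
 [ 0.00000000e+00  0.00000000e+00  0.00000000e+00  1.00000000e+00]]
30 2826 (array([559.7,  11.2]), -0.235, array([21.5, 15.5])) ((558.5289306640625, -3.2937355041503906), (84.45602416992188, 78.33467864990234), 75.57331085205078) 47.1366829864364
50 59 (array([541.5, -36.8]), -0.206, array([17.3,  2.2])) ((540.69677734375, -40.189125061035156), (10.622360229492188, 51.33293914794922), 81.80521392822266) 60.334503570203424
66 298 (array([548.3, -40.1]), -0.188, array([21. ,  1.7])) ((550.8446044921875, -41.84440994262695), (8.725592613220215, 71.99490356445312), 79.51509857177734) 69.91957997282583
100 219 (array([575.3, -32.9]), 1.125, array([9.2, 7.5])) ((576.6345825195312, -36.892826080322266), (31.479835510253906, 26.213640213012695), 73.53929138183594) 106.26683633827957
115 353 (array([575.9, -33.4]), 1.351, array([14.5,  7.2])) ((576.67041015625, -34.28526306152344), (34.76776123046875, 27.695669174194336), 78.12432098388672) 121.64476325846178
```

View pics/w1.png

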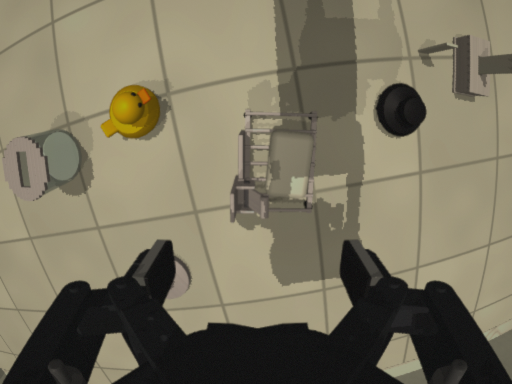

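The wrist view confirms the clip at px (250,200) on the plate's far end, with its sprung tail over the soap side. The top measures 34.8 x 27.7 mm, centred at (576.6, -34.3), which matches the description.

>>> carry_out:
  deltas:
    - [[8,-5,0,-0.01],[8.5,-5.5,-10,0],[0,0,-30,0],[0,0,-30,0],[0,0,-25,0],[0,0,-15,0],[0,0,0,0],[0,0,0,0]]
  hand: 0.65
  force: 30

```text
time: 3.75
tcp_pos: [577.2, -34.8, 146.5]
tool_rot: [0.297, 3.127, 0.0]
contact_force: [0.2, -0.0, 0.4]
width: 55.2
grip_force: 0.0
```

```bash
python3 - <<'E'
from h import *
p,w=wrist('w2')
q=rng(w,[540,-70,112],[610,0,130]);print(len(q),cv2.minAreaRect(q[:,:2].astype(np.float32)),np.median(q[:,2]))
q=rng(w,[500,-60,66],[620,0,74]);print(len(q),cv2.minAreaRect(q[:,:2].astype(np.float32)),np.median(q[:,2]))
E
```

```text
3.75 [577.2 -34.8 146.5] tool y ang 1.381 w 55.2 q6 -1.48
1198 ((577.1429443359375, -37.577110290527344), (66.7669677734375, 28.060604095458984), 74.2379150390625) 121.54680446480823
729 ((552.1594848632812, -42.50273513793945), (9.567667961120605, 73.64649200439453), 80.39147186279297) 69.79601590216978
```

View pics/w2.png

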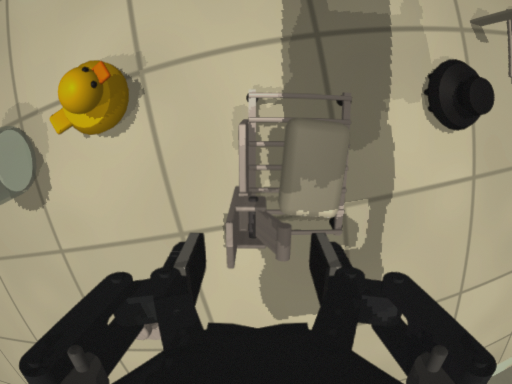

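The clip (px 228–290) is centred between the fingers (205–312), so I go down and close.

>>> carry_out:
  deltas:
    - [[0,0,-7,0],[0,0,-7,0],[0,0,-6.5,0],[0,0,0,0]]

```text
time: 4.2
tcp_pos: [575.8, -34.7, 124.5]
tool_rot: [-0.297, -3.125, 0.0]
contact_force: [-0.2, 0.5, 0.4]
width: 55.3
grip_force: 0.0
```

>>> carry_out:
  deltas:
    - [[0,0,0,0],[0,0,0,0],[0,0,0,0],[0,0,0,0]]
  hand: 0.41

```text
time: 4.6
tcp_pos: [576.8, -34.5, 126.0]
tool_rot: [0.298, 3.127, 0.001]
contact_force: [0.6, 1.3, -1.3]
width: 35.1
grip_force: 1.0
```

>>> carry_out:
  deltas:
    - [[-0.3,-1.5,0,0],[0,0,0,0]]
  hand: 0.375

```text
time: 4.8
tcp_pos: [577.1, -36.3, 126.6]
tool_rot: [0.298, 3.126, 0.001]
contact_force: [0.5, 1.4, 3.1]
width: 32.1
grip_force: 11.1
```

>>> carry_out:
  deltas:
    - [[-0.3,-1.5,0,0],[0,0,0,0]]
  hand: 0.34

```text
time: 5.0
tcp_pos: [577.1, -37.9, 127.0]
tool_rot: [0.298, 3.125, 0.0]
contact_force: [-0.9, 2.0, 5.9]
width: 29.7
grip_force: 14.6
```

>>> carry_out:
  deltas:
    - [[-0.3,-1.5,0,0],[0,0,0,0]]
  hand: 0.305

```text
time: 5.2
tcp_pos: [576.6, -40.0, 127.0]
tool_rot: [0.297, 3.125, -0.002]
contact_force: [0.3, 0.1, 5.6]
width: 26.2
grip_force: 14.1
```

>>> carry_out:
  deltas:
    - [[-0.3,-1.5,0,0],[0,0,0,0],[0,0,0,0]]
  hand: 0.27

```text
time: 5.5
tcp_pos: [576.3, -41.7, 127.1]
tool_rot: [0.297, 3.125, -0.002]
contact_force: [-0.7, -1.1, 6.0]
width: 23.1
grip_force: 13.5
```

>>> carry_out:
  deltas:
    - [[0,0,3,0],[0,0,10,0],[0,0,20,0],[0,0,30,0],[0,0,30,0],[0,0,0,0],[0,0,0,0]]

```text
time: 6.2
tcp_pos: [575.9, -40.9, 219.6]
tool_rot: [0.297, 3.126, -0.0]
contact_force: [0.0, 1.2, -1.0]
width: 23.4
grip_force: 12.8
```

```bash
python3 - <<'E'
from h import *
p,w=wrist('w3')
p=ctrl.snapshot('side');im=p['color'][120:270,190:310]
W=np.load('w3.npz')['color']
save('e.png',np.hstack([cv2.resize(im,(390,490),interpolation=cv2.INTER_CUBIC),cv2.resize(W[170:320,180:300],(390,490),interpolation=cv2.INTER_CUBIC)]))
E
```

```text
6.2 [575.9 -40.9 219.6] tool y ang 1.381 w 23.4 q6 -1.49
```

View pics/e.png

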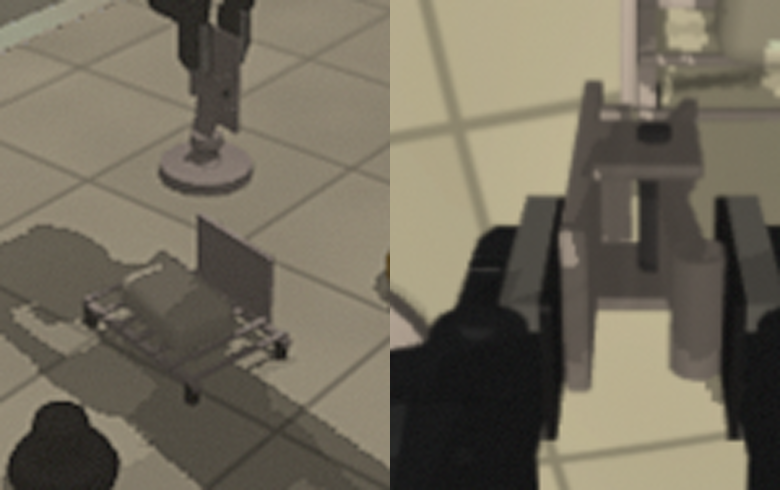

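The side view shows the clip off the rack and held between the fingers. In the wrist view both tails are squeezed and the jaws are open. I carry it to near the file and measure the file's top there.

>>> carry_out:
  deltas:
    - [[-6,20,5,0],[-12,38,5,0],[-12,38,5,0],[-12,38,5,0],[-12,38,0,0],[-12,38,0,0],[-12,38,0,0],[-8,23,0,0]]

```text
time: 7.1
tcp_pos: [487.3, 232.1, 236.6]
tool_rot: [-0.295, -3.124, 0.002]
contact_force: [-0.2, -0.8, -1.1]
width: 23.3
grip_force: 12.6
```

>>> carry_out:
  deltas:
    - [[0,0,0,0],[0,0,0,0],[0,0,0,0]]

```text
time: 7.4
tcp_pos: [489.3, 229.2, 237.7]
tool_rot: [-0.298, -3.126, 0.002]
contact_force: [0.8, -0.4, -0.8]
width: 23.2
grip_force: 12.6
```

```bash
cat > m.py <<'E'
from h import *
import sys
p,w=wrist(sys.argv[1]);s=ctrl.sense()
for z0,z1 in [(60,80),(80,96),(96,103),(103,112)]:
    q=rng(w,[430,265,z0],[510,340,z1])
    if len(q)>5: print(z0,len(q),line(q[:,:2]),cv2.minAreaRect(q[:,:2].astype(np.float32)),np.median(q[:,2]))
q=rng(w,[420,250,37],[530,360,44]);print('box',len(q),cv2.minAreaRect(q[:,:2].astype(np.float32)))
# clip in tool frame
M=R.from_rotvec(s['tool_rot']).as_matrix();t=(w-s['tcp_pos'])@M
q=rng(t,[-30,-20,-10],[30,25,90])
print('clip z',np.percentile(q[:,2],[1,50,99,99.9]))
for a,b in [(30,40),(40,52),(52,60),(60,68),(68,80)]:
    k=q[(q[:,2]>a)&(q[:,2]<b)]
    if len(k)>5: print(a,len(k),'x',np.percentile(k[:,0],[1,99]).round(1),'y',np.percentile(k[:,1],[1,99]).round(1))
E
python3 m.py w4
```

```text
7.4 [489.3 229.2 237.7] tool y ang 1.38 w 23.2 q6 -0.99
60 117 (array([465.1, 297. ]), -0.25, array([7.1, 0.5])) ((465.52325439453125, 296.84765625), (3.951120376586914, 23.67508888244629), 68.63702392578125) 70.44949145673661
80 111 (array([465.4, 297.1]), -0.25, array([7.2, 0.5])) ((465.9565734863281, 297.0144958496094), (3.3294992446899414, 24.07877540588379), 70.34901428222656) 88.22241042004475
96 51 (array([465.6, 297. ]), -0.234, array([7.3, 0.6])) ((465.6092529296875, 296.6741943359375), (3.8280117511749268, 23.460256576538086), 70.32585144042969) 99.27657238649607
103 158 (array([466.6, 298.7]), -0.188, array([6.9, 1.5])) ((466.65728759765625, 299.1328430175781), (5.613719940185547, 23.199228286743164), 79.22640991210938) 105.3817812595572
box 2146 ((467.5233154296875, 299.0763244628906), (40.99121856689453, 80.84342193603516), 78.72021484375)
clip z [-9.2597541  12.4694255  67.24188026 72.05368707]
30 716 x [-11.6  16.3] y [-11.4   9.1]
40 300 x [-11.8  16.4] y [-12.   9.]
52 266 x [-13.2  14.6] y [-11.8  -2.5]
60 61 x [-8.4 14.7] y [-12.2   9.7]
68 40 x [-9.  14.5] y [-12.   11.1]
```

View pics/w4.png

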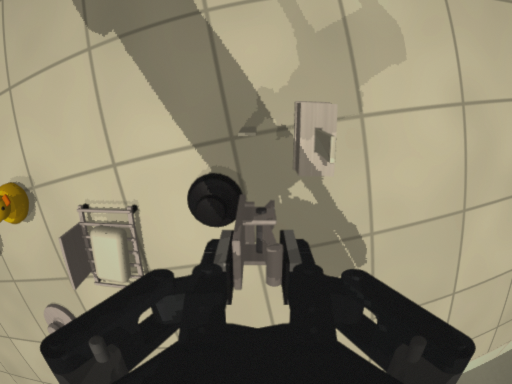

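The file stands in the box slot (px 327,145) with its top at z ≈ 105.4 and centre (466.7, 299.2). I hover the clip over it, with its jaw tip above the file's top.

>>> carry_out:
  deltas:
    - [[-7,24,0,0],[-7,24,0,0],[-5,16,0,0],[-2.2,7.8,0,0],[0,0,-15,0],[0,0,-15,0],[0,0,-10,0],[0,0,0,0]]

```text
time: 8.25
tcp_pos: [466.7, 300.3, 195.3]
tool_rot: [-0.298, -3.123, 0.006]
contact_force: [-0.8, -0.8, -1.1]
width: 23.3
grip_force: 12.7
```

>>> carry_out:
  deltas:
    - [[0,0,0,0],[0,0,0,0]]

```text
time: 8.45
tcp_pos: [468.8, 301.9, 199.2]
tool_rot: [0.298, 3.127, 0.001]
contact_force: [0.4, 0.4, -0.5]
width: 23.2
grip_force: 12.7
```

```bash
python3 m.py w5; python3 - <<'E'
from h import *
c=np.load('w5.npz')['color'][120:320,170:350]
p=ctrl.snapshot('side');d=p['color'][200:350,110:240]
save('f.png',np.hstack([cv2.resize(c,(400,444),interpolation=cv2.INTER_CUBIC),cv2.resize(d,(385,444),interpolation=cv2.INTER_CUBIC)]))
E
```

```text
8.45 [468.8 301.9 199.2] tool y ang 1.381 w 23.2 q6 -0.85
60 36 (array([455.8, 301.6]), 1.404, array([1.5, 0.2])) ((455.6592102050781, 301.51458740234375), (4.420400619506836, 1.0030269622802734), 80.8219985961914) 70.26955780625688
80 29 (array([455.8, 301.7]), 1.358, array([1.3, 0.2])) ((455.82733154296875, 301.6595153808594), (4.068831920623779, 0.6656725406646729), 79.65422821044922) 87.50130669937661
96 14 (array([455.3, 301.7]), 1.511, array([1.6, 0.3])) ((455.3382263183594, 301.4601135253906), (4.701968193054199, 0.9310284852981567), 86.80306243896484) 100.71610533208087
103 125 (array([461.5, 300.5]), -0.115, array([4.3, 1.4])) ((462.490966796875, 300.1499328613281), (4.511925220489502, 15.658514976501465), 79.10504150390625) 105.45655473390411
box 2461 ((466.4461669921875, 299.56695556640625), (40.149898529052734, 79.14705657958984), 78.70268249511719)
clip z [-9.21470126 12.64381746 67.43808595 71.99377715]
30 694 x [-11.8  16.2] y [-11.8   8.8]
40 301 x [-11.9  16.1] y [-12.2   9.1]
52 269 x [-13.4  14.4] y [-11.9  -2.7]
60 61 x [-9.  14.5] y [-12.4   9.4]
68 40 x [-9.5 14.3] y [-12.2  10.9]
```

View pics/f.png

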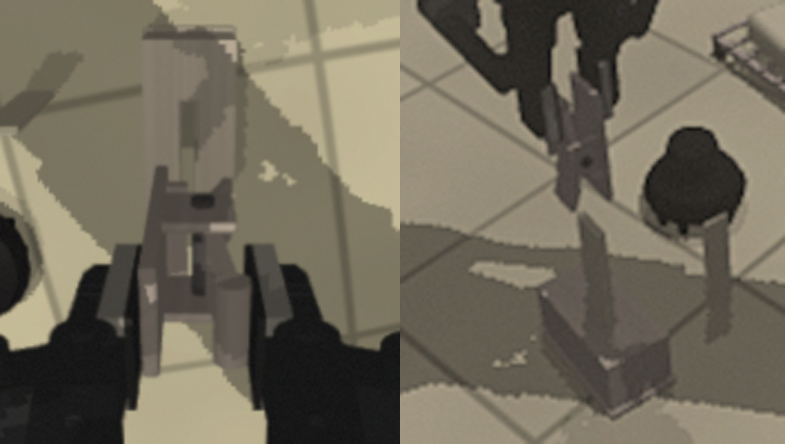

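The file's near edge (crop 190,140) lines up with the gap between the fixed plate (155) and the sprung jaw (225). I descend in two steps.

>>> carry_out:
  deltas:
    - [[0,0,-8,0],[0,0,-8,0],[0,0,-8,0],[0,0,-6,0],[0,0,-3,0],[0,0,0,0],[0,0,0,0]]

```text
time: 9.25
tcp_pos: [468.4, 302.1, 165.8]
tool_rot: [0.298, 3.127, 0.0]
contact_force: [0.3, -0.0, -1.7]
width: 23.3
grip_force: 12.7
```

```bash
python3 m.py w6; python3 - <<'E'
from h import *
s=ctrl.sense();print(s['contact_force'],s['tcp_pos'])
c=np.load('w6.npz')['color'][120:320,170:350]
p=ctrl.snapshot('side');d=p['color'][200:350,110:240]
save('g.png',np.hstack([cv2.resize(c,(400,444),interpolation=cv2.INTER_CUBIC),cv2.resize(d,(385,444),interpolation=cv2.INTER_CUBIC)]))
E
```

```text
9.25 [468.4 302.1 165.8] tool y ang 1.381 w 23.3 q6 -0.85
60 47 (array([455.1, 301.7]), 1.44, array([1.5, 0.2])) ((455.06689453125, 301.5632629394531), (4.608575820922852, 1.0333268642425537), 81.27318572998047) 71.51030997551683
80 74 (array([456.9, 303.2]), 0.827, array([7.2, 3. ])) ((462.64111328125, 307.4798278808594), (32.773441314697266, 13.547439575195312), 34.49886703491211) 92.64468689927253
96 86 (array([459.2, 304.2]), 0.71, array([9.5, 4.4])) ((462.73089599609375, 306.7757873535156), (32.21021270751953, 13.944194793701172), 32.51129150390625) 99.55229188764211
103 179 (array([464.8, 297.5]), -0.157, array([10.4,  3.8])) ((467.1539001464844, 301.51910400390625), (19.056396484375, 28.818620681762695), 86.65983581542969) 111.14459995070001
box 2738 ((466.7846984863281, 299.460205078125), (40.22397232055664, 79.5229721069336), 78.80135345458984)
clip z [-9.05895645 13.72398087 73.04231153 87.31308361]
30 721 x [-11.7  16.2] y [-11.7   8.8]
40 293 x [-12.   16.1] y [-12.1   9.1]
52 272 x [-13.4  14.4] y [-12.   -2.1]
60 104 x [-9.  14.3] y [-12.2   9.3]
68 82 x [-9.5 14.4] y [-12.2  10.9]
[ 0.21649836  0.25485824 -1.44735746] [468.57074553 302.16237558 166.08202415]
```

View pics/g.png

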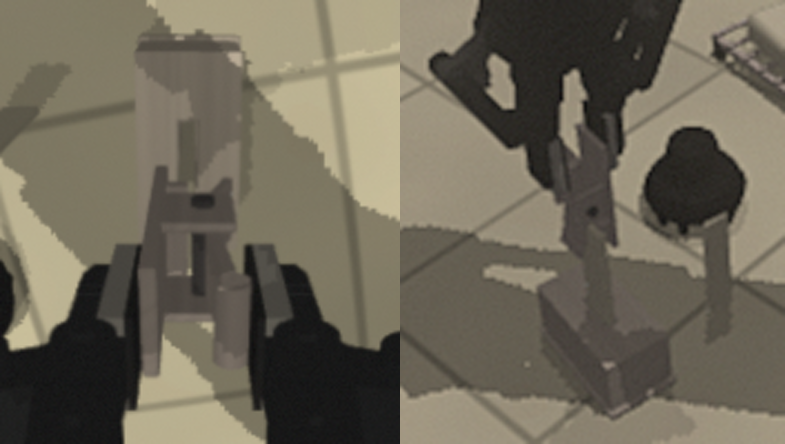

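The file now stands between the open jaws (side crop 595,240), with nothing touching. I go down to seat the ledge, bring the fixed plate up to the file, and ease the tails open.

>>> carry_out:
  deltas:
    - [[0,0,-2,0],[0.4,2,-0.7,0],[0,0,0,0],[0,0,0,0]]

```text
time: 9.75
tcp_pos: [468.8, 304.1, 163.1]
tool_rot: [0.297, 3.127, 0.0]
contact_force: [0.8, 0.9, -0.4]
width: 23.1
grip_force: 12.7
```

>>> carry_out:
  deltas:
    - [[0.3,1.5,0,0],[0,0,0,0]]
  hand: 0.31

```text
time: 9.95
tcp_pos: [469.0, 305.7, 163.1]
tool_rot: [0.298, 3.127, 0.0]
contact_force: [0.0, 0.9, -0.0]
width: 26.9
grip_force: 10.0
```

>>> carry_out:
  deltas:
    - [[0.3,1.5,0,0],[0,0,0,0]]
  hand: 0.35

```text
time: 10.15
tcp_pos: [469.3, 307.1, 163.0]
tool_rot: [-0.298, -3.127, 0.0]
contact_force: [-0.4, -0.0, -0.8]
width: 30.1
grip_force: 8.9
```

>>> carry_out:
  deltas:
    - [[0.3,1.5,0,0],[0,0,0,0]]
  hand: 0.385

```text
time: 10.35
tcp_pos: [469.6, 308.5, 163.1]
tool_rot: [-0.297, -3.127, 0.0]
contact_force: [-0.4, -0.7, 0.3]
width: 32.7
grip_force: 4.7
```

>>> carry_out:
  deltas:
    - [[0.3,1.2,0,0],[0,0,0,0],[0,0,0,0]]
  hand: 0.42

```text
time: 10.65
tcp_pos: [470.1, 309.9, 163.2]
tool_rot: [0.298, 3.127, 0.0]
contact_force: [-0.2, -0.4, 0.0]
width: 35.7
grip_force: 0.0
```

>>> carry_out:
  deltas:
    - [[0,0,0,0],[0,0,0,0],[0,0,0,0],[0,0,10,0],[0,0,20,0],[0,0,25,0],[0,0,25,0],[0,0,0,0]]
  hand: 0.7

```text
time: 11.45
tcp_pos: [472.3, 311.2, 248.5]
tool_rot: [0.297, 3.12, 0.008]
contact_force: [0.8, -0.6, 0.4]
width: 60.0
grip_force: 0.0
```

>>> carry_out:
  deltas:
    - [[0,0,0,-0.14],[0,0,0,-0.14],[0,0,0,-0.14],[0,0,0,-0.14],[0,0,0,-0.14],[0,0,0,-0.14],[0,0,0,-0.14],[0,0,0,-0.14]]

```text
time: 12.25
tcp_pos: [469.5, 309.5, 242.4]
tool_rot: [-1.92, -2.486, 0.001]
contact_force: [-0.6, -0.3, 0.3]
width: 59.9
grip_force: 0.0
```

>>> carry_out:
  deltas:
    - [[0,0,0,-0.14],[0,0,0,-0.14],[0,0,0,-0.14],[0,0,0,-0.04],[0,0,0,0],[0,0,0,0],[0,0,0,0]]

```text
time: 12.95
tcp_pos: [469.8, 309.6, 242.8]
tool_rot: [-2.43, -1.991, 0.001]
contact_force: [0.7, 0.2, -0.4]
width: 59.6
grip_force: 0.0
```

```bash
python3 - <<'E'
from h import *
p,w=wrist('w7')
for a,b in [(150,175),(135,150),(118,135),(95,112)]:
    q=rng(w,[435,270,a],[505,345,b])
    if len(q)>5: print(a,b,len(q),line(q[:,:2]),cv2.minAreaRect(q[:,:2].astype(np.float32)),np.percentile(q[:,2],[50,98]))
p=ctrl.snapshot('side');d=p['color'][200:350,110:240];c=np.load('w7.npz')['color']
save('i.png',np.hstack([cv2.resize(c,(480,360)),cv2.resize(d,(312,360),interpolation=cv2.INTER_CUBIC)]))
E
```

```text
12.95 [469.8 309.6 242.8] tool y ang -0.198 w 59.6 q6 0.74
150 175 696 (array([470.7, 310.2]), 1.379, array([14.3,  7.1])) ((470.8373718261719, 311.7073669433594), (34.863059997558594, 27.907272338867188), 79.66506958007812) [158.06224518 161.78957665]
135 150 452 (array([469.1, 303.5]), -0.238, array([9.6, 6.6])) ((470.07366943359375, 306.64239501953125), (19.26436996459961, 28.057741165161133), 77.95926666259766) [137.9081598  149.45486362]
118 135 422 (array([469.7, 304.4]), -0.157, array([8. , 5.9])) ((469.912109375, 306.7286071777344), (18.20731544494629, 31.574811935424805), 78.0652847290039) [127.43436199 134.68505362]
95 112 70 (array([468.3, 299.2]), -0.199, array([6.4, 0.7])) ((468.4464416503906, 299.2027893066406), (2.2426867485046387, 21.2321720123291), 77.90723419189453) [110.90844073 111.84475961]
```

View pics/i.png

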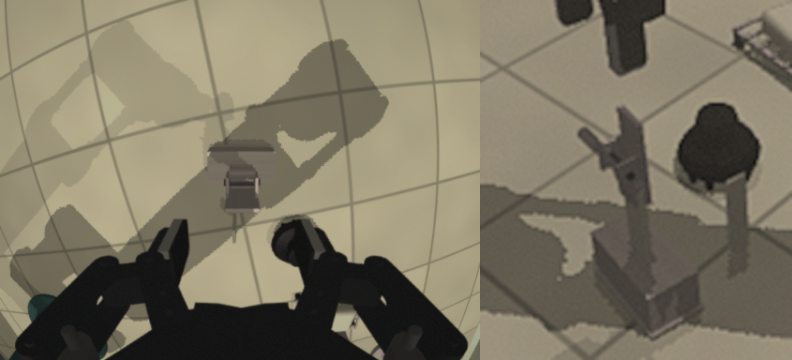

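The side crop shows the clip closed on the file's top (630,170), still upright in the box. I drop the fingers round the cheeks.

>>> carry_out:
  deltas:
    - [[0,-4,-10,0],[0,0,-25,0],[0,0,-25,0],[0,0,-20,0],[0,0,-12,0],[0,0,-7,0],[0,0,-3,0],[0,0,0,0]]

```text
time: 13.85
tcp_pos: [470.2, 305.8, 141.3]
tool_rot: [2.431, 1.99, 0.001]
contact_force: [-0.5, 1.2, 0.8]
width: 59.8
grip_force: 0.0
```

>>> carry_out:
  deltas:
    - [[0,0,0,0],[0,0,0,0],[0,0,0,0]]
  hand: 0.4

```text
time: 14.15
tcp_pos: [470.4, 306.0, 141.9]
tool_rot: [2.431, 1.99, 0.002]
contact_force: [-0.2, 0.2, 0.4]
width: 34.1
grip_force: 0.0
```

>>> carry_out:
  deltas:
    - [[0,0,0,0],[0,0,0,0],[0,0,0,0],[0,0,0,0]]
  hand: 0.28
  force: 40

```text
time: 14.55
tcp_pos: [470.3, 306.0, 141.8]
tool_rot: [2.431, 1.99, 0.002]
contact_force: [-1.2, -0.4, 4.8]
width: 27.5
grip_force: 40.9
```

>>> carry_out:
  deltas:
    - [[0,0,3,0],[0,0,8,0],[0,0,12,0],[0,0,15,0],[0,0,20,0],[0,0,25,0],[0,0,25,0],[0,0,25,0]]

```text
time: 15.35
tcp_pos: [469.9, 305.7, 276.5]
tool_rot: [2.431, 1.99, 0.002]
contact_force: [-0.2, 0.3, -0.8]
width: 27.2
grip_force: 40.2
```

>>> carry_out:
  deltas:
    - [[0,0,10,0],[0,0,0,0],[0,0,0,0],[0,0,0,0]]

```text
time: 15.75
tcp_pos: [469.1, 305.2, 282.3]
tool_rot: [-2.431, -1.989, 0.005]
contact_force: [-0.1, 0.4, -2.0]
width: 27.5
grip_force: 40.2
```

```bash
python3 - <<'E'
from h import *
p,w=wrist('w8')
for n in ['side','scene']:
    P=ctrl.snapshot(n);W=pts(P)
    q=rng(W,[430,265,125],[510,345,240]);print(n,len(q),q.min(0).round(),q.max(0).round())
    q=rng(W,[430,265,150],[510,345,212]);print(line(q[:,:2]),np.c_[[q[(q[:,2]>z)&(q[:,2]<z+15)].mean(0).round(1) for z in (145,165,185)]])
p=ctrl.snapshot('side');d=p['color'][150:350,80:260]
save('j.png',cv2.resize(d,(540,600),interpolation=cv2.INTER_CUBIC))
# jar: slot from scene views
for c in ['scene','side']:
    z=np.load(c+'.npz');w=z['w'];K=z['K'];T=z['T'];
    # rectify cover plane z=90 to top view at 5px/mm
    xs=np.arange(430,560,.25);ys=np.arange(-370,-240,.25);X,Y=np.meshgrid(xs,ys)
    g=np.stack([X,Y,0*X+90,1+0*X],-1)@np.linalg.inv(T).T
    u=(K[0,2]+K[0,0]*g[...,0]/-g[...,2]).astype(np.float32);v=(K[1,2]-K[1,1]*g[...,1]/-g[...,2]).astype(np.float32)
    save('cov_'+c+'.png',cv2.remap(z['color'],u,v,cv2.INTER_CUBIC))
a=cv2.imread('pics/cov_scene.png');b=cv2.imread('pics/cov_side.png');cv2.imwrite('pics/k.png',cv2.resize(np.hstack([a,b]),(800,400)))
E
```

```text
15.75 [469.1 305.2 282.3] tool y ang -0.199 w 27.5 q6 0.73
side 466 [452. 298. 148.] [479. 308. 240.]
(array([463.2, 303.4]), -0.11, array([7.8, 1.1])) [[462.7 303.2 155. ]
 [463.  303.4 172.8]
 [463.4 303.4 192.2]]
scene 181 [454. 293. 146.] [483. 308. 239.]
(array([469.8, 302.5]), -0.274, array([7.6, 1.2])) [[469.9 302.3 155.1]
 [470.2 302.4 172.6]
 [470.3 302.3 193. ]]
```

View pics/k.png

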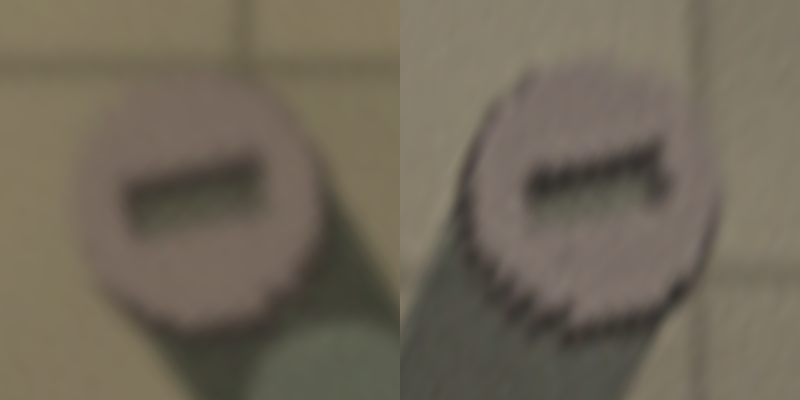

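The file is lifted, upright, with its foot at z ≈ 147. In the rectified covers the slot sits near (494, -307) with yaw ≈ -0.2 to -0.25. I carry the file past the jar at height, so the wrist camera can see the slot unobstructed.

>>> carry_out:
  deltas:
    - [[1,-15,0,0],[1,-30,0,0],[1,-42,0,0],[1,-42,0,0],[1,-42,0,0],[1,-42,0,0],[1,-42,0,0],[1,-42,0,0]]

```text
time: 16.75
tcp_pos: [477.2, 6.3, 284.1]
tool_rot: [2.431, 1.989, -0.0]
contact_force: [1.7, 0.5, -0.2]
width: 27.3
grip_force: 40.2
```

>>> carry_out:
  deltas:
    - [[1.5,-42,0,0],[1.5,-42,0,0],[1.5,-42,0,0],[1.5,-42,0,0],[1.5,-42,0,0],[1.5,-42,0,0],[1.5,-42,0,0],[1.5,-42,0,0]]

```text
time: 17.55
tcp_pos: [488.7, -329.6, 283.9]
tool_rot: [-2.431, -1.989, 0.001]
contact_force: [0.5, -0.7, -1.3]
width: 27.6
grip_force: 40.2
```

>>> carry_out:
  deltas:
    - [[2,-30,0,0],[2,-20,0,0],[1,-12,0,0],[0,0,0,0],[0,0,0,0],[0,0,0,0]]

```text
time: 18.15
tcp_pos: [495.1, -387.9, 284.2]
tool_rot: [-2.429, -1.991, -0.0]
contact_force: [0.1, -0.7, -1.3]
width: 27.0
grip_force: 40.2
```

```bash
python3 - <<'E'
from h import *
p,w=wrist('w9')
s=ctrl.sense();M=R.from_rotvec(s['tool_rot']).as_matrix()
q=rng(w,[430,-370,85],[560,-240,95]);print('cover',len(q),cv2.minEnclosingCircle(q[:,:2].astype(np.float32)),np.median(q[:,2]))
# topview of cover: project z=90 plane
K=np.array(p['intrinsics']);A=np.eye(4);A[:3,:3]=M;A[:3,3]=s['tcp_pos'];A=A@np.array(p['tool_from_camera'])
X,Y=np.meshgrid(np.arange(430,560,.25),np.arange(-370,-240,.25))
g=np.stack([X,Y,0*X+90,1+0*X],-1)@np.linalg.inv(A).T
r=np.hypot(g[...,0],g[...,1]);th=np.arctan2(r,-g[...,2]);f=K[0,0]*th/r
u=(K[0,2]+f*g[...,0]).astype(np.float32);v=(K[1,2]-f*g[...,1]).astype(np.float32)
im=cv2.remap(p['color'],u,v,cv2.INTER_CUBIC);h=cv2.remap(w[...,2].astype(np.float32),u,v,cv2.INTER_NEAREST)
# slot = hole in cover depth
cov=(np.abs(h-90)<5).astype(np.uint8)
cs,_=cv2.findContours(cov,cv2.RETR_CCOMP,cv2.CHAIN_APPROX_NONE)
for c in cs:
    (cx,cy),sz,a=cv2.minAreaRect(c)
    if cv2.contourArea(c)>2000: print('contour',430+cx/4,-370+cy/4,np.array(sz)/4,a)
save('l.png',np.hstack([cv2.resize(im,(390,390)),cv2.resize(p['color'][0:384],(400,390))]))
t=(w-s['tcp_pos'])@M
q=rng(t,[-40,-22,85],[50,22,140]);print('file tool',len(q),q.min(0),q.max(0))
for a in (85,100,115,128):
    k=q[(q[:,2]>a)&(q[:,2]<a+12)]
    if len(k)>5: print(a,len(k),np.percentile(k,[2,98],axis=0).round(1).tolist())
E
```

```text
18.15 [ 495.1 -387.9  284.2] tool y ang -0.198 w 27.0 q6 -0.51
cover 4022 ((493.5629577636719, -308.134765625), 43.46121597290039) 89.62370835729061
contour 493.1572952270508 -308.1778335571289 [82.27838898 83.17019653] 77.7748794555664
contour 493.4321746826172 -308.31839752197266 [19.52638817 46.21458054] 77.97471618652344
file tool 594 [ -4.60787765 -13.21689181  85.09527253] [ -2.90625511  10.84601958 135.80056824]
85 177 [[-4.0, -12.6, 85.3], [-3.0, 10.2, 96.8]]
100 140 [[-4.1, -12.5, 100.5], [-3.2, 10.1, 111.6]]
115 119 [[-4.1, -12.5, 115.3], [-3.2, 9.9, 126.4]]
128 75 [[-4.2, -12.6, 128.2], [-3.4, 10.3, 135.6]]
```

View pics/l.png

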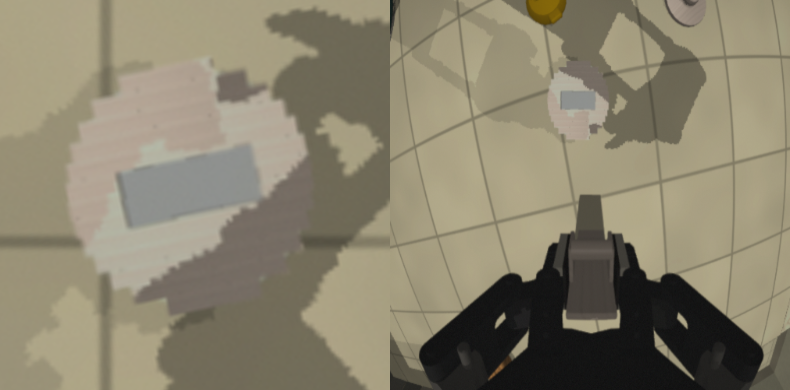

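The slot is clean in the top view: centre (493.4, -308.3), 46 x 19.5 mm, yaw -0.21. The file hangs at about (-6.4, -1.1) in the tool frame, foot 136 mm ahead of the TCP. I move above the slot, then lower.

>>> carry_out:
  deltas:
    - [[0.6,15,0,-0.01],[0,30,0,0],[0,25,0,0],[0,11,0,0],[0,4.6,0,0],[0,0,0,0],[0,0,-10,0],[0,0,-10,0]]

```text
time: 19.0
tcp_pos: [495.6, -304.5, 263.5]
tool_rot: [2.441, 1.976, -0.0]
contact_force: [-1.1, 0.4, -0.9]
width: 27.4
grip_force: 40.2
```

>>> carry_out:
  deltas:
    - [[0,0,-10,0],[0,0,-7,0],[0,0,-4,0],[0,0,0,0],[0,0,0,0],[0,0,0,0],[0,0,0,0]]

```text
time: 19.7
tcp_pos: [495.8, -303.9, 243.7]
tool_rot: [2.44, 1.977, 0.0]
contact_force: [-0.4, 0.3, -1.3]
width: 27.2
grip_force: 40.2
```

```bash
cat > e.py <<'E'
from h import *
p,w=wrist('w10');s=ctrl.sense();M=R.from_rotvec(s['tool_rot']).as_matrix()
print(s['contact_force'],s['tcp_pos'])
t=(w-s['tcp_pos'])@M
q=rng(t,[-12,-22,85],[5,22,139]);q=q[(q@M.T+s['tcp_pos'])[:,2]>94]
lo,hi=np.percentile(q,[2,98],axis=0);print('file tool',lo,hi)
f=M@[hi[0]*.5+lo[0]*.5-2.5,(lo[1]+hi[1])/2,hi[2]]+s['tcp_pos'];print('foot world',f)
q=rng(w,[430,-370,86],[560,-240,94]);print('cover',cv2.minEnclosingCircle(q[:,:2].astype(np.float32)),np.median(q[:,2]))
for n in ['side','scene']:
    W=pts(ctrl.snapshot(n))
    q=rng(W,[470,-335,96],[520,-280,180])
    print(n,len(q),np.percentile(q,[0,1,99],axis=0).round(1).tolist(),line(q[:,:2]))
E
python3 e.py
```

```text
19.7 [ 495.8 -303.9  243.7] tool y ang -0.209 w 27.2 q6 -0.38
[ 0.17453814 -0.07857344 -1.05532689] [ 495.78969541 -303.82601363  243.67529232]
file tool [ -4.30934355 -12.48486489  85.90582059] [ -3.21846741  10.3623704  134.25613217]
foot world [ 493.56746374 -309.81111465  109.42063864]
cover ((493.1587219238281, -307.23583984375), 42.86001968383789) 89.62084088967907
side 221 [[479.7, -310.7, 107.7], [480.5, -309.2, 110.5], [504.7, -299.2, 179.1]] (array([ 491.9, -305. ]), -0.179, array([7.4, 1.7]))
scene 145 [[479.3, -312.1, 107.0], [480.6, -310.8, 108.2], [505.3, -300.6, 178.6]] (array([ 493.4, -305.3]), -0.215, array([7.3, 1.9]))
```

>>> carry_out:
  deltas:
    - [[0,1.7,-2,0],[0,0,-3,0],[0,0,-1.5,0],[0,0,0,0],[0,0,0,0],[0,0,0,0],[0,0,0,0],[0,0,0,0]]

```text
time: 20.65
tcp_pos: [495.6, -302.0, 236.7]
tool_rot: [2.441, 1.978, 0.0]
contact_force: [-0.9, -0.5, -1.2]
width: 27.2
grip_force: 40.2
```

```bash
python3 e.py
```

```text
20.65 [ 495.6 -302.   236.7] tool y ang -0.209 w 27.2 q6 -0.38
[ 0.65128945  0.48194486 -1.40040475] [ 495.5695721  -302.04007571  236.6833404 ]
file tool [ -4.11220768 -12.45261143  85.93113705] [ -3.14702128  10.32661483 134.12387505]
foot world [ 493.27664119 -307.8316427   102.55982935]
cover ((493.093994140625, -307.473876953125), 43.05010223388672) 89.6187909103335
side 246 [[479.4, -309.9, 101.3], [479.7, -308.7, 103.1], [505.0, -298.1, 179.3]] (array([ 491.6, -303.1]), -0.189, array([7.5, 1.9]))
scene 155 [[480.5, -311.7, 100.2], [481.0, -310.3, 101.0], [504.8, -298.6, 179.2]] (array([ 493.5, -303.3]), -0.219, array([7.2, 1.8]))
```

The foot is about 11 mm above the cover, within 1 mm of the slot's centre and aligned with it, so I hand in.

```bash
python3 -c "
from cell import ctrl
print(ctrl.hand_in())"
```

```text
the job is handed in; nothing more can be done
None
```

The job is handed in, with no verdict returned: at the last measurement the clip held the file upright and still, about 11 mm above the jar's cover, within 1 mm of the slot's centre and in line with it.

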